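Index the gas-cell carriage to the flagged station

TASK

Move the gas-cell carriage on the indexing bench from its parking slot to the station with the green flag: pull up the spring plunger knob, slide the carriage over, and release the plunger so that its pin drops fully home in that station's hole, which the flag marks only roughly, then let go. Feel for the hole gently: never load the pin against the index strip with more than about 15 N, whether sideways (pin still engaged, or once it has dropped in) or by pressing it down. Leave the other things around the bench alone.

Things in the scene. Friction and masses are not known exactly. Their poses are not given: they have to be found in the camera images.
- bench: Fixed grey indexing bench at a varying place and yaw: base plate 170 x 450 mm, 30 mm high. Origin: centre of its underside. The slide rails run along its y axis; its x axis points from the knob's side to the flags' side. Stations lie 60 and 120 mm either side of its middle, each with a flag and a hole in the index strip.
- strip_line (a point): Fixed point on the bench, 30 mm to the -x side of its middle and 42 mm above the table: top of the steel index strip, in the line the pin follows. Parking slot in the middle, 40 mm long; holes 12.6 mm long for the 10 mm pin. The strip is adjustable: all holes together sit 4 to 10 mm to one side (either; unknown) of where the flags stand along y, so feel for the hole.
- flag_green: Green flag of the wanted station: upright tab 24 mm wide along the rails, 40 mm high, fixed on the bench's far (+x) edge, 76 mm from its middle line. Origin: centre of its foot, 30 mm above the table; y axis along the rails like the bench's. Three white flags of the same shape mark the other stations.
- carriage (a joint): Position along the bench's y, m, of the aluminium carriage (120 x 75 mm plate, top 66 mm above the table, 0.6 kg, with a glass gas cell on its far side, 99 mm above the table at most): 0 in the middle of the bench, stops at +-0.142; parked near 0 at the start. Sliding it takes about 2 N, and 5 to 7 N with the pin riding on the strip.
- plunger (a joint): How far the spring plunger is pulled up, m: 0 fully home (pin 8 mm deep in a hole or the parking slot), 0.008 with the pin riding on the strip between holes, clear of the strip above that, 0.014 at its upper stop. Spring and weight hold it down with 4.5 N at 0, 7 N at 0.014; lightly damped, it drops by itself over a hole when the knob is free.
- knob_grip (a point): Centre (half-way up) of the plunger knob: upright black cylinder, 26 mm diameter, 32 mm high, red dot on top; centre 100 mm above the table when home, pulled straight up. It is on the carriage's near side, 30 mm to the -x side of the bench's middle line. Below it a brass collar, 20 mm diameter, stands 12 mm up from the carriage.
- pointer (a point): Red line on the far edge of the carriage, 66 mm above the table, 58 mm to the +x side of the bench's middle line, at the same place along the rails as knob and pin; it points at the flags.
- reagent_jar_mid (a point): Bystander, leave alone: amber jar with blue cap, 60 mm diameter, 85 mm high; this point is half-way up.
- spare_cell_mid (a point): Bystander, leave alone: spare gas cell in a black cradle, 50 x 90 mm, 34 mm high; this point is on its middle, 17 mm up.
- beaker_mid (a point): Bystander, leave alone: clear beaker, 64 mm diameter, 80 mm high; this point is half-way up.
- screwdriver_grip (a point): Bystander, leave alone: screwdriver lying on the table; this point is on its handle.
- wrench_grip (a point): Bystander, leave alone: wrench lying on the table; this point is on its handle.
- dial_weight_mid (a point): Bystander, leave alone: brass weight, 44 mm diameter, 45 mm high; this point is half-way up.

How it is judged:
On the way, in this order (a step that is already met when the one before it is completed fails the run):
1. the plunger is pulled up so that its pin is clear of the strip (value of joint plunger above 0.0082 m), for 0.1 s.
2. the carriage has been slid to within 25 mm of the green flag (y of pointer in the frame of flag_green between -0.025 and 0.025 m), for 0.1 s.
At the end, for the whole second after the job is handed in: The carriage's pointer stands within 16 mm of the green flag along the rails, the plunger is fully home (within 1.5 mm) in that station's hole, the carriage is at rest and nothing touches it (y of pointer in the frame of flag_green between -0.016 and 0.016 m and value of joint plunger below 0.0015 m and velocity of joint carriage between -0.005 and 0.005 m/s).
It fails at once if the plunger's pin is loaded against the strip with more than 20 N (contact force between plunger_c0 and anything else above 20 N).
It fails at once if a bystander is moved by more than 20 mm (distance of any of reagent_jar_mid, spare_cell_mid, beaker_mid, screwdriver_grip, wrench_grip, dial_weight_mid from where it was at the start of the episode above 0.02 m).
It also fails if it takes over 40 s, if anything falls off the work surface, if the arm or the gripper's body presses on something with over 40 N, if the wrist force passes 120 N, or if a joint passes its speed limit or range.

ROBOT

A 7-joint arm with a two-finger parallel gripper is mounted at the origin on the work surface. World frame = base frame: x ahead of the robot, y to its left, z up, the work surface at z = 0. Lengths are in m, angles in rad, forces in N, time in s.
With the tool pointing down it reaches from about 0.425 to 0.875 m from the base axis. Payload 8.4 kg.
Tool frame: the origin (TCP) lies midway between the tips of the shut fingers; the grasp point (between the pads) lies 19 mm behind it (grip_depth is the distance from the TCP to the grasp point, in m); z points along the fingers, y is the line along which they close (so a half turn about z gives the same grasp; the last joint's range is limited). The gripper opens to 85 mm and grips with 20 to 120 N. Pads are 22 mm wide; open, the fingers measure 114 mm over their backs; the gripper's body (76 mm by 85 mm) begins 54 mm behind the grasp point. The pads swing forward as they close: fully open they stand 13 mm farther back than shut.
Start: joints at [1.106, 0.333, 0.04, 1.465, -0.013, 1.343, -0.059], TCP at [0.232, -0.607, 0.231] pointing down, gripper open.
Joint ranges: [-2.58, 2.58], [-0.38, 2.09], [-1.3, 1.39], [0.25, 2.4], [-1.5, 4.64], [0.08, 2.09], [-2.65, 2.65]. Speed limits (rad/s): [2.22, 2.22, 2.79, 2.79, 3.14, 3.14, 3.14].

INTERFACE

Orientations are given as a unit quaternion [w, x, y, z].
In Python, from rig import get_state, camera, hand_in, grip_depth gives the robot as it stands. The module is installed in compiled form; this text tells all that it offers.
- The arm moves only by the tool step_arm, never from a script. Its argument "rows" is a list that holds one entry, the list of rows, each a list of 7 numbers: the turn, a rotation vector about the tool's x, y, z in degrees, then the shift along the tool's x, y, z in cm, then the finger opening in cm, from 0 to 8.54. In form: [[[rx, ry, rz, tx, ty, tz, jaw], ...]]. A call has exactly 5 rows; each row shifts and turns the commanded pose from where the row before left it, along the tool's axes as they then stand; what a row does not reach is not made up. A row lasts 1/12 s, in which the tool goes at most 41.7 mm and 7.16 degrees, less where a joint would pass 70% of its speed; a pose out of reach is approached as far as the arm can. A call is refused whole if a number of a shift passes 4.17 or a number of a turn 7.16, either way. A call with a gripper value outside its range is refused whole. The fingers move at their own pace and stop on an object; the grip force is fixed at half the most. Time passes only in rows, so rows that do not move let the fingers close, or fill a call up. It gives the time, the measured TCP pose, the force, the opening and the grip force at its end, in the units of the state.
- get_state(): the state, without advancing time (a new reading comes with each control period).
- camera(name): name is "side" or "top"; returns a dict with "color" (420x560x3 uint8, red, green, blue), "z_map" (420x560 float32, m along the optical axis (not along the pixel's ray), 0 where there is no reading), "K" (3x3 intrinsics, pixels), "k1" (the pictures are not rectified: a ray, as slopes to the right and down, at radius r is drawn at 1 + k1 r^2 times it, then the intrinsics apply), "world_to_cam" (4x4, takes a point from world to camera coordinates). Camera axes: x right, y down, z forward; pixel columns grow to the right and rows downward; lengths in m; the calibration is good to about 2 mm. A picture is of the moment at which its call begins.
- hand_in(): hands the job in; it is judged then, once.
The state is a dict: "time": time; "joint_positions": joint angles; "joint_velocities": joint speeds; "joint_torque": joint torques, N m; "position": TCP position; "orientation": TCP orientation; "wrist_force": force on the tool from outside, world axes, zero at the start; "torque": the same for the moment, N m; "width": finger opening in m; "gripper_force": force on a finger pad.
Only numpy, scipy, OpenCV 4.12 (cv2) and the standard library are available. Lean on these libraries where they do the work, as an engineer would, in place of code of your own. Each camera call takes 0.05 s, during which the arm holds its last target. There are 200 camera calls.

## Working session

There is one attempt and no reset: what is moved stays moved. The work goes in short steps, Python scripts to look and compute and a tool call to move; the robot and the scene stay as the last step left them, time stands still between calls to the robot, and variables do not carry over. Pictures are saved under pics/ and viewed, at most 10 in all, crops included, and the job is handed in when it is done.

Besides the shell and the picture viewer there is one more tool, called after ">>>" by a JSON object that holds its "name" and its "arguments". step_arm: Moves the arm, as the interface text tells. Its arguments: {"type":"object","properties":{"rows":{"type":"array","items":{"type":"array","items":{"type":"array","items":{"type":"number"}}}}},"required":["rows"]}

```bash
mkdir -p pics; cat > h.py <<'E'
import numpy as np, cv2
from rig import get_state, camera, hand_in, grip_depth
from scipy.spatial.transform import Rotation as R
def shot(name,fn):
    c=camera(name); cv2.imwrite('pics/'+fn,c['color'][:,:,::-1]); np.savez('pics/'+fn[:-4],**c); return c
def pts(c):
    "world xyz per pixel"
    h,w=c['z_map'].shape; u,v=np.meshgrid(np.arange(w),np.arange(h))
    d=np.array([float(c['k1']),0,0,0])
    s=cv2.undistortPoints(np.stack([u,v],-1).reshape(-1,1,2).astype(float),c['K'],d).reshape(h,w,2)
    z=c['z_map'][...,None]; p=np.concatenate([s*z,z],-1); T=np.linalg.inv(c['world_to_cam'])
    return p@T[:3,:3].T+T[:3,3], s, T
def at_height(c,u,v,zw):
    d=np.array([float(c['k1']),0,0,0])
    s=cv2.undistortPoints(np.array([[[u,v]]],float),c['K'],d).ravel(); T=np.linalg.inv(c['world_to_cam'])
    r=T[:3,:3]@np.array([s[0],s[1],1]); o=T[:3,3]; return o+r*(zw-o[2])/r[2]
E
python3 - <<'E'
from h import *
print(grip_depth); s=get_state(); print(s)
for n in('top','side'):
    c=shot(n,n+'0.png'); print(n,np.linalg.inv(c['world_to_cam'])[:3],c['k1'],c['K'][0,0])
E
```

```text
0.0187
{'time': 0.0, 'joint_positions': array([ 1.10581025,  0.33393617,  0.03987017,  1.46624124, -0.01342727,
        1.34328782, -0.0585094 ]), 'joint_velocities': array([ 0.00091578,  0.00112134,  0.00036998, -0.00106405, -0.00154087,
       -0.00095583, -0.00060961]), 'joint_torque': array([-7.60886974e-05, -6.58561778e+01,  1.36517856e+00, -4.05575538e+01,
        1.67125196e-02,  1.23805337e-02,  7.00313791e-06]), 'position': array([ 0.23232269, -0.60659357,  0.23041956]), 'orientation': array([-7.81363079e-04,  9.83323954e-01,  1.81860814e-01, -1.86471811e-04]), 'wrist_force': array([-0.6241446 , -0.11890886, -0.31711537]), 'torque': array([ 0.01646618,  0.00754752, -0.03864265]), 'gripper_force': 0.0, 'width': 0.08536451893297374}
top [[-0.02588775 -0.99016792  0.13746748  0.49828019]
 [-0.99897193  0.02050484 -0.04043067  0.03837337]
 [ 0.0372144  -0.13837282 -0.98968078  1.01171521]] -0.06902633096285982 393.42773499671796
side [[ 0.84479876 -0.42142531  0.32972073  0.26866227]
 [-0.53495554 -0.65168274  0.53771012 -0.56572568]
 [-0.01173134 -0.63064278 -0.77598458  0.95435024]] -0.0411948787051531 518.6799962302205
```

View pics/top0.png

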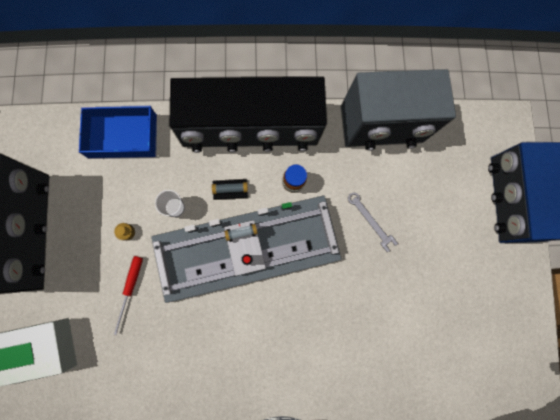

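View pics/side0.png

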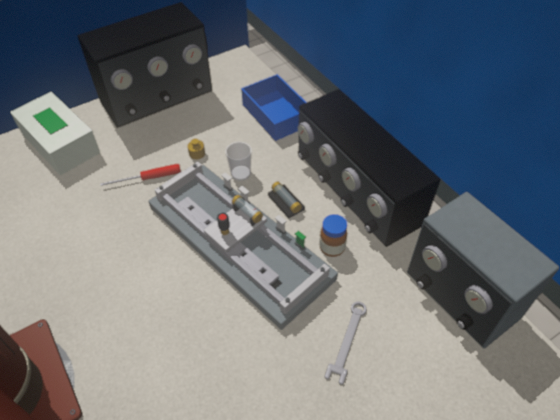

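The top view shows the bench with the knob at about (247,259) and the green flag at about (287,206). The side view has the knob at about (223,220) and the flag at about (300,240). I'll enlarge both for the strip holes.

```bash
python3 - <<'E'
from h import *
a=cv2.imread('pics/top0.png')[190:310,145:345]; b=cv2.imread('pics/side0.png')[160:325,140:345]
cv2.imwrite('pics/a.png',cv2.resize(a,None,fx=4,fy=4,interpolation=cv2.INTER_CUBIC))
cv2.imwrite('pics/b.png',cv2.resize(b,None,fx=3.6,fy=3.6,interpolation=cv2.INTER_CUBIC))
for n in('top','side'):
    c=dict(np.load(f'pics/{n}0.npz')); P,_,_=pts(c); I=c['color'].astype(int); r,g,bl=I[...,0],I[...,1],I[...,2]
    roi=np.zeros(r.shape,bool); roi[(slice(190,310),slice(145,345)) if n=='top' else (slice(160,325),slice(140,345))]=1
    for nm,m in(('green',(g>r+40)&(g>bl+30)),('red',(r>g+60)&(r>bl+60))):
        k,l,st,ce=cv2.connectedComponentsWithStats((m&roi).astype(np.uint8))
        for i in range(1,k):
            if st[i,4]>3: print(n,nm,st[i],ce[i],np.median(P[l==i],0),P[l==i][:,2].max())
E
```

```text
top green [282 203  10   6  44] [286.31818182 205.11363636] [ 0.64452414 -0.02687534  0.06908159] 1.011715211238851
top red [243 256   8   7  43] [246.41860465 258.97674419] [0.51572372 0.07035521 0.11648498] 0.11981679353544084
side green [296 231   9   9  44] [300.09090909 235.25      ] [ 0.64430854 -0.02907473  0.06976862] 0.0749243457180514
side red [140 164  40  14 289] [160.32525952 170.61591696] [0.48297774 0.35398428 0.02342296] 0.9543502431210256
side red [219 214   8   6  39] [222.25641026 216.56410256] [0.51590348 0.06957406 0.1161593 ] 0.12056024964982837
```

View pics/a.png

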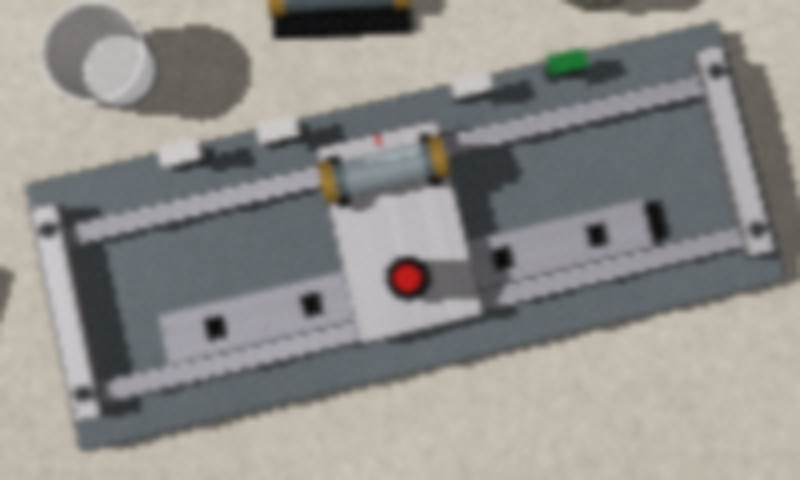

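View pics/b.png

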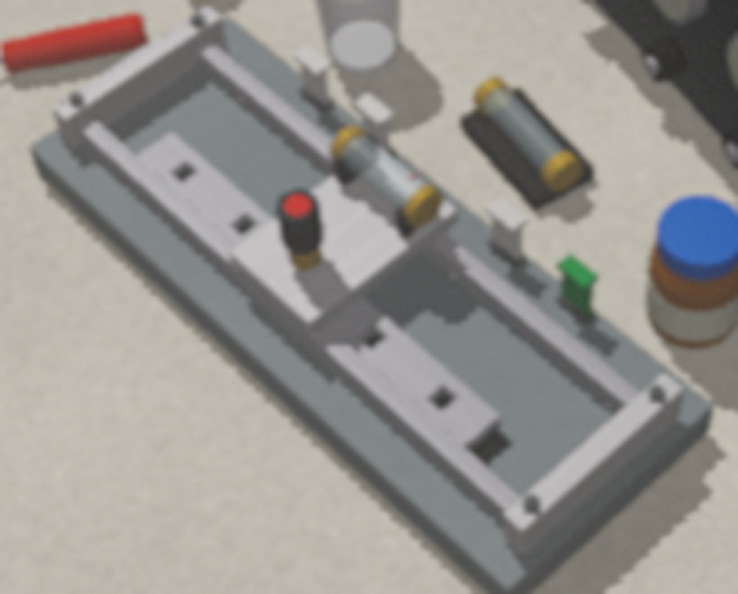

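The enlarged pictures show the four strip holes at crop pixels top (216,327), (311,304), (502,258), (597,235) and side (185,172), (244,224), (375,339), (442,398). The green flag is the outermost, at world -y.

```bash
python3 - <<'E'
from h import *
ct=dict(np.load('pics/top0.npz')); cs=dict(np.load('pics/side0.npz'))
T=lambda x,y:(145+(x+.5)/4-.5,190+(y+.5)/4-.5); S=lambda x,y:(140+(x+.5)/3.6-.5,160+(y+.5)/3.6-.5)
def ref(c,u,v,zw):  # centroid of dark hole
    g=c['color'].mean(2); u0,v0=int(round(u)),int(round(v)); w=g[v0-4:v0+5,u0-4:u0+5]; k=np.clip(np.percentile(w,60)-25-w,0,None)
    yy,xx=np.mgrid[-4:5,-4:5]; k=k*((xx**2+yy**2)<14); return at_height(c,u0+(k*xx).sum()/k.sum(),v0+(k*yy).sum()/k.sum(),zw)
res={}
for n,c,F,hs in(('top',ct,T,[(216,327),(311,304),(502,258),(597,235)]),('side',cs,S,[(185,172),(244,224),(375,339),(442,398)])):
    h=np.array([ref(c,*F(*p),.042) for p in hs]); print(n,h[:,:2].round(4).tolist(),np.linalg.norm(np.diff(h,axis=0),axis=1))
    d=h[0]-h[3]; yaw=np.arctan2(-d[0],d[1]); res[n]=(h,yaw); print('yaw',yaw,'mid',h.mean(0))
    B=R.from_euler('z',yaw).as_matrix()
    tops=dict(top=[(180,150),(278,127),(472,82),(567,57)],side=[(313,58),(372,105),(506,215),(578,266)])[n]
    f=np.array([at_height(c,*F(*p),.070) for p in tops]); print('flags',f[:,:2].round(4).tolist(),'bench rel holes mid',((f-h.mean(0))@B)[:,:2].round(4).tolist())
    P,_,_=pts(c)
    red=dict(top=(246.4,259),side=(222.3,216.6))[n]; k=at_height(c,*red,.116); print('knob',k,(k-h.mean(0))@B)
E
```

```text
top [[0.4897, 0.1893], [0.5025, 0.1307], [0.5269, 0.0146], [0.5404, -0.0448]] [0.05999426 0.11862412 0.06093472]
yaw 0.21334164505805892 mid [0.51486074 0.07244524 0.042     ]
flags [[0.5955, 0.2058], [0.6081, 0.1471], [0.633, 0.0301], [0.6472, -0.0278]] bench rel holes mid [[0.1071, 0.1132], [0.107, 0.0532], [0.1065, -0.0664], [0.1081, -0.126]]
knob [0.5156779 0.0696092 0.116    ] [ 0.00019817 -0.00294476  0.074     ]
side [[0.4895, 0.1895], [0.5022, 0.1307], [0.5273, 0.0139], [0.5402, -0.0453]] [0.06013709 0.11947922 0.06064864]
yaw 0.21283943895847152 mid [0.51478418 0.07222046 0.042     ]
flags [[0.5957, 0.2071], [0.6077, 0.1508], [0.6316, 0.0297], [0.6468, -0.0258]] bench rel holes mid [[0.1076, 0.1148], [0.1074, 0.0572], [0.1052, -0.0663], [0.1084, -0.1237]]
knob [0.51588265 0.06995751 0.116     ] [ 0.00059567 -0.00244393  0.074     ]
```

>>> {"name": "step_arm", "arguments": {"rows": [[[0, 0, 4.4, 0, 0, 0, 8.5], [0, 0, 4.4, 0, 0, 0, 8.5], [0, 0, 0, 2.8, -2.8, 0, 8.5], [0, 0, 0, 2.8, -2.8, 0, 8.5], [0, 0, 0, 2.8, -2.8, 0, 8.5]]]}}

```text
time: 0.52
position: [0.297, -0.5059, 0.2306]
orientation: [-0.0, 0.994, 0.105, -0.0]
wrist_force: [1.0, -0.4, 0.7]
width: 0.0849
gripper_force: 0.0
```

>>> {"name": "step_arm", "arguments": {"rows": [[[0, 0, 0, 2.8, -2.8, 0, 8.5], [0, 0, 0, 2.8, -2.8, 0, 8.5], [0, 0, 0, 2.8, -2.8, 0, 8.5], [0, 0, 0, 2.8, -2.8, 0, 8.5], [0, 0, 0, 2.8, -2.8, 0, 8.5]]]}}

```text
time: 0.93
position: [0.4048, -0.3389, 0.2311]
orientation: [-0.0, 0.994, 0.106, -0.0]
wrist_force: [0.6, -0.9, 0.8]
width: 0.0849
gripper_force: 0.0
```

>>> {"name": "step_arm", "arguments": {"rows": [[[0, 0, 0, 2.0, -3.2, 0, 8.5], [0, 0, 0, 2.0, -3.2, 0, 8.5], [0, 0, 0, 2.0, -3.2, 0, 8.5], [0, 0, 0, 2.0, -3.2, 0, 8.5], [0, 0, 0, 2.0, -3.2, 0, 8.5]]]}}

```text
time: 1.35
position: [0.4684, -0.1615, 0.2312]
orientation: [0.0, 0.994, 0.106, -0.0]
wrist_force: [0.6, 0.1, -1.5]
width: 0.0852
gripper_force: 0.0
```

>>> {"name": "step_arm", "arguments": {"rows": [[[0, 0, 0, 1.6, -3.6, 0, 8.5], [0, 0, 0, 1.6, -3.6, 0, 8.5], [0, 0, 0, 1.6, -3.6, 0, 8.5], [0, 0, 0, 1.6, -3.6, 0, 8.5], [0, 0, 0, 1.6, -3.6, 0, 8.5]]]}}

```text
time: 1.77
position: [0.5084, 0.0313, 0.2312]
orientation: [0.0, 0.994, 0.106, -0.0]
wrist_force: [1.3, -0.3, 0.0]
width: 0.0849
gripper_force: 0.0
```

>>> {"name": "step_arm", "arguments": {"rows": [[[0, 0, 0, 0, 0, 1.0, 8.5], [0, 0, 0, 0, 0, 1.0, 8.5], [0, 0, 0, 0, 0, 1.0, 8.5], [0, 0, 0, 0, 0, 0, 8.5], [0, 0, 0, 0, 0, 0, 8.5]]]}}

```text
time: 2.18
position: [0.508, 0.0278, 0.2004]
orientation: [0.0, 0.995, 0.105, -0.001]
wrist_force: [0.2, 0.3, 0.9]
width: 0.0849
gripper_force: 0.0
```

```bash
cat >> h.py <<'E'
YAW=.213
def need(w):
    "tool-frame shift in cm and yaw error to world point w"
    s=get_state(); q=s['orientation']; r=R.from_quat([q[1],q[2],q[3],q[0]]); x=r.as_matrix()[:,0]
    print('pos',s['position'],'yaw err deg',np.degrees(np.arctan2(x[1],x[0])-YAW),'tilt',r.as_matrix()[:,2].round(4),'shift cm',(r.inv().apply(np.array(w)-s['position'])*100).round(2),'F',s['wrist_force'].round(1),s['width'])
E
python3 -c "
from h import *
need([.5158,.0698,.085])"
```

```text
pos [0.50799742 0.02777749 0.20043064] yaw err deg -0.1872228703469338 tilt [-2.e-03 -3.e-04 -1.e+00] shift cm [ 1.66 -3.95 11.54] F [0.2 0.3 0.9] 0.08487324315375723
```

>>> {"name": "step_arm", "arguments": {"rows": [[[0, 0, -0.2, 0.83, -2.0, 0, 8.5], [0, 0, 0, 0.83, -1.95, 0, 8.5], [0, 0, 0, 0, 0, 2.0, 8.5], [0, 0, 0, 0, 0, 2.0, 8.5], [0, 0, 0, 0, 0, 0, 8.5]]]}}

```text
time: 2.6
position: [0.5148, 0.0703, 0.1585]
orientation: [0.0, 0.994, 0.107, -0.002]
wrist_force: [-0.3, -0.9, -1.1]
width: 0.0852
gripper_force: 0.0
```

```bash
python3 -c "
from h import *
need([.5158,.0698,.085]); shot('side','s1.png')"
```

```text
pos [0.51484304 0.07030501 0.1584727 ] yaw err deg 0.08202671642223715 tilt [-4.5e-03 -6.0e-04 -1.0e+00] shift cm [0.12 0.07 7.35] F [-0.3 -0.9 -1.1] 0.08520330074156804
```

View pics/s1.png

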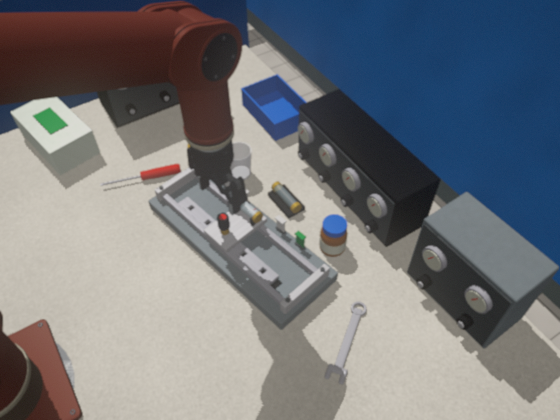

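The gripper hangs above the knob (223,220) with its fingers either side along the rails, and the bystanders are clear. I'll descend.

>>> {"name": "step_arm", "arguments": {"rows": [[[0, 0, 0, 0.1, 0, 2.0, 8.5], [0, 0, 0, 0, 0, 2.0, 8.5], [0, 0, 0, 0, 0, 2.0, 8.5], [0, 0, 0, 0, 0, 1.3, 8.5], [0, 0, 0, 0, 0, 0, 8.5]]]}}

```text
time: 3.07
position: [0.5167, 0.0706, 0.0872]
orientation: [0.0, 0.994, 0.107, -0.001]
wrist_force: [-0.7, -0.4, 0.5]
width: 0.0851
gripper_force: 0.0
```

```bash
python3 -c "
from h import *
need([.5158,.0698,.085])"
```

```text
pos [0.51667149 0.07058349 0.0872205 ] yaw err deg 0.05893383386495262 tilt [-2.6e-03 -4.0e-04 -1.0e+00] shift cm [-0.1   0.06  0.22] F [-0.7 -0.4  0.5] 0.08505272107484174
```

>>> {"name": "step_arm", "arguments": {"rows": [[[0, 0, 0, -0.1, 0.06, 0.1, 8.5], [0, 0, 0, 0, 0, 0, 5.0], [0, 0, 0, 0, 0, 0, 3.2], [0, 0, 0, 0, 0, 0, 2.0], [0, 0, 0, 0, 0, 0, 2.0]]]}}

```text
time: 3.48
position: [0.5171, 0.071, 0.0882]
orientation: [0.0, 0.994, 0.108, 0.001]
wrist_force: [0.2, -0.7, 0.4]
width: 0.0384
gripper_force: 0.0
```

>>> {"name": "step_arm", "arguments": {"rows": [[[0, 0, 0, 0, 0, 0, 2.0], [0, 0, 0, 0, 0, 0, 2.0], [0, 0, 0, 0, 0, 0, 2.0], [0, 0, 0, 0, 0, 0, 2.0], [0, 0, 0, 0, 0, 0, 2.0]]]}}

```text
time: 3.9
position: [0.517, 0.071, 0.0881]
orientation: [0.0, 0.994, 0.108, 0.0]
wrist_force: [-1.9, -0.7, 6.4]
width: 0.0246
gripper_force: 58.5
```

>>> {"name": "step_arm", "arguments": {"rows": [[[0, 0, 0, 0, 0, -0.3, 2.0], [0, 0, 0, 0, 0, -0.3, 2.0], [0, 0, 0, 0, 0, -0.3, 2.0], [0, 0, 0, 0, 0, -0.2, 2.0], [0, 0, 0, 0, 0, 0, 2.0]]]}}

```text
time: 4.32
position: [0.5168, 0.071, 0.0987]
orientation: [0.0, 0.994, 0.108, 0.0]
wrist_force: [4.5, -0.1, -6.2]
width: 0.0244
gripper_force: 59.2
```

```bash
cat >> h.py <<'E'
def knob(fn):
    for n in('side','top'):
        c=shot(n,n+fn); P,_,_=pts(c); I=c['color'].astype(int); r,g,b=I[...,0],I[...,1],I[...,2]
        m=(r>g+60)&(r>b+60)&(P[...,2]>.095)&(P[...,2]<.145)&(abs(P[...,0]-.53)<.07)&(abs(P[...,1]-.02)<.09)
        if m.sum()>2:
            p=np.median(P[m],0); v,u=np.argwhere(m).mean(0); H=np.array([.5148,.0723,.042]); q=at_height(c,u,v,p[2]); B=R.from_euler('z',YAW).as_matrix()
            print(n,m.sum(),'uv',(u.round(1),v.round(1)),'p',p.round(4),'bench rel holes mid mm',((q-H)@B*1000).round(1))
        else: print(n,'no dot',m.sum())
E
python3 -c "
from h import *
need([.5158,.0698,.085]);knob('2.png')"
```

```text
pos [0.5167833  0.07098725 0.09865485] yaw err deg 0.15215998780704254 tilt [ 4.e-04  0.e+00 -1.e+00] shift cm [-0.12  0.09  1.37] F [ 4.5 -0.1 -6.2] 0.024389918192673107
side 5 uv (np.float64(219.6), np.float64(213.8)) p [0.5113 0.071  0.1286] bench rel holes mid mm [-4.2 -1.6 86.6]
top no dot 0
```

The plunger is up about 11 mm (spring pulls 6 N). Now I'll slide towards the green station (tool +y).

>>> {"name": "step_arm", "arguments": {"rows": [[[0, 0, 0, 0, 0.5, 0, 2.0], [0, 0, 0, 0, 1.0, 0, 2.0], [0, 0, 0, 0, 1.0, 0, 2.0], [0, 0, 0, 0, 1.0, 0, 2.0], [0, 0, 0, 0, 1.0, 0, 2.0]]]}}

```text
time: 4.83
position: [0.5264, 0.0264, 0.0983]
orientation: [-0.0, 0.994, 0.108, 0.0]
wrist_force: [4.3, 3.6, -6.3]
width: 0.0241
gripper_force: 59.2
```

```bash
python3 -c "
from h import *
need([.5148+.12*.2114,.0723-.12*.9774,.0987])"
```

```text
pos [0.52643389 0.02639955 0.09825931] yaw err deg 0.1567002076452536 tilt [-0.e+00  5.e-04 -1.e+00] shift cm [-0.19  7.27 -0.05] F [ 4.3  3.6 -6.3] 0.024109566697165605
```

>>> {"name": "step_arm", "arguments": {"rows": [[[0, 0, 0, -0.05, 1.0, 0, 2.0], [0, 0, 0, -0.05, 1.0, 0, 2.0], [0, 0, 0, 0, 1.0, 0, 2.0], [0, 0, 0, 0, 1.0, 0, 2.0], [0, 0, 0, 0, 1.0, 0, 2.0]]]}}

```text
time: 5.25
position: [0.537, -0.0226, 0.0987]
orientation: [-0.0, 0.994, 0.108, 0.001]
wrist_force: [6.4, 3.9, -5.9]
width: 0.0241
gripper_force: 59.2
```

>>> {"name": "step_arm", "arguments": {"rows": [[[0, 0, 0, 0, 1.0, 0, 2.0], [0, 0, 0, 0, 0.6, 0, 2.0], [0, 0, 0, 0, 0.2, 0, 2.0], [0, 0, 0, 0, 0, 0, 2.0], [0, 0, 0, 0, 0, 0, 2.0]]]}}

```text
time: 5.67
position: [0.5409, -0.0411, 0.0986]
orientation: [0.0, 0.994, 0.107, 0.001]
wrist_force: [7.7, 0.0, -6.7]
width: 0.0243
gripper_force: 59.3
```

```bash
python3 -c "
from h import *
need([.5148+.12*.2114,.0723-.12*.9774,.0987]);knob('3.png')
a=cv2.imread('pics/top3.png')[190:290,225:345]; b=cv2.imread('pics/side3.png')[190:310,215:345]
cv2.imwrite('pics/d.png',np.hstack([cv2.resize(x,(400,400),interpolation=cv2.INTER_CUBIC) for x in(a,b)]))"
```

```text
pos [ 0.54094351 -0.04105014  0.09864165] yaw err deg 0.08294963931648561 tilt [ 2.1e-03 -3.0e-04 -1.0e+00] shift cm [-0.16  0.37 -0.01] F [ 7.7  0.  -6.7] 0.024312289545675464
side 13 uv (np.float64(258.0), np.float64(246.0)) p [ 0.5367 -0.04    0.1264] bench rel holes mid mm [  -2.6 -115.2   84.4]
top no dot 0
```

View pics/d.png

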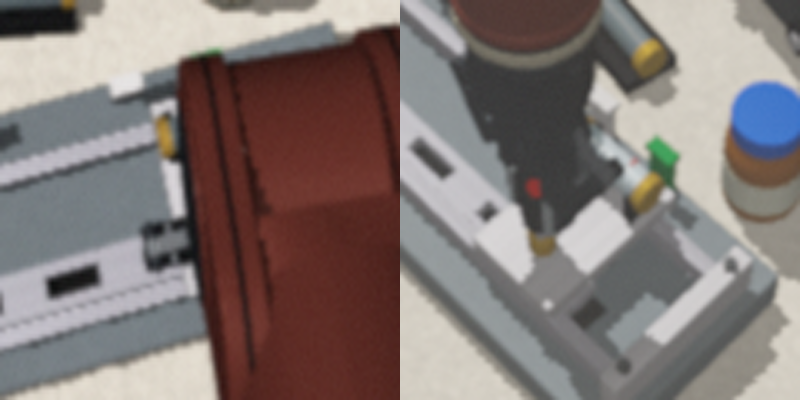

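The top view shows the arm hiding the knob, and the side view shows the carriage just short of the green flag with the dot visible at about (258,246). I'm about 4 mm before the hole. Next I'll relieve the side force, move 1.5 mm on, lower to just above the strip and release narrowly.

>>> {"name": "step_arm", "arguments": {"rows": [[[0, 0, 0, 0.2, 0.15, 0, 2.0], [0, 0, 0, 0, 0, 0.1, 2.0], [0, 0, 0, 0, 0, 0.1, 2.0], [0, 0, 0, 0, 0, 0, 2.0], [0, 0, 0, 0, 0, 0, 2.0]]]}}

```text
time: 6.18
position: [0.5415, -0.0416, 0.0961]
orientation: [0.0, 0.994, 0.107, -0.001]
wrist_force: [-2.2, -2.7, -3.0]
width: 0.0241
gripper_force: 59.8
```

```bash
python3 -c "
from h import *
need([.5148+.12*.2114,.0723-.12*.9774,.0987]);knob('4.png')"
```

```text
pos [ 0.54145997 -0.04162706  0.09611179] yaw err deg 0.11193642306870447 tilt [-0.0013 -0.001  -1.    ] shift cm [-0.2   0.3  -0.26] F [-2.2 -2.7 -3. ] 0.024069117921313582
side 15 uv (np.float64(258.3), np.float64(246.9)) p [ 0.5363 -0.0419  0.1247] bench rel holes mid mm [  -2.9 -116.3   82.7]
top no dot 0
```

>>> {"name": "step_arm", "arguments": {"rows": [[[0, 0, 0, 0, 0, 0, 2.6], [0, 0, 0, 0, 0, 0, 2.9], [0, 0, 0, 0, 0, 0, 3.1], [0, 0, 0, 0, 0, 0, 3.1], [0, 0, 0, 0, 0, 0, 3.1]]]}}

```text
time: 6.7
position: [0.5426, -0.0401, 0.0968]
orientation: [-0.0, 0.994, 0.108, 0.001]
wrist_force: [-0.3, -0.5, -0.5]
width: 0.0312
gripper_force: 0.0
```

```bash
python3 -c "
from h import *
need([.5148+.12*.2114,.0723-.12*.9774,.0987]);knob('5.png')"
```

```text
pos [ 0.54260302 -0.04013928  0.09675139] yaw err deg 0.182215321352484 tilt [ 1.1e-03  3.0e-04 -1.0e+00] shift cm [-0.34  0.42 -0.2 ] F [-0.3 -0.5 -0.5] 0.031217423339623723
side 25 uv (np.float64(258.5), np.float64(246.5)) p [ 0.5377 -0.0404  0.1244] bench rel holes mid mm [  -1.7 -115.6   82.4]
top no dot 0
```

>>> {"name": "step_arm", "arguments": {"rows": [[[0, 0, 0, 0, 0.15, 0, 3.1], [0, 0, 0, 0, 0.15, 0, 3.1], [0, 0, 0, 0, 0.05, 0, 3.1], [0, 0, 0, 0, 0.05, 0, 3.1], [0, 0, 0, 0, 0.05, 0, 3.1]]]}}

```text
time: 7.22
position: [0.543, -0.0441, 0.0963]
orientation: [-0.001, 0.994, 0.108, -0.0]
wrist_force: [-1.3, 3.3, 1.2]
width: 0.0312
gripper_force: 2.1
```

```bash
python3 -c "
from h import *
need([.5148+.12*.2114,.0723-.12*.9774,.0987]);knob('6.png')"
```

```text
pos [ 0.54296462 -0.04414661  0.09630358] yaw err deg 0.18997796970037406 tilt [-3.e-04  1.e-03 -1.e+00] shift cm [-0.29  0.02 -0.24] F [-1.3  3.3  1.2] 0.031232176460072432
side 23 uv (np.float64(259.2), np.float64(247.0)) p [ 0.538  -0.0425  0.1248] bench rel holes mid mm [  -1.8 -117.6   82.8]
top no dot 0
```

>>> {"name": "step_arm", "arguments": {"rows": [[[0, 0, 0, 0, 0.05, 0, 3.1], [0, 0, 0, 0, 0.05, 0, 3.1], [0, 0, 0, 0, 0.05, 0, 3.1], [0, 0, 0, 0, -0.1, 0, 3.1], [0, 0, 0, 0, 0, 0, 3.1]]]}}

```text
time: 7.73
position: [0.5433, -0.0462, 0.0964]
orientation: [0.0, 0.994, 0.107, 0.0]
wrist_force: [0.7, -0.0, 0.1]
width: 0.031
gripper_force: 0.0
```

```bash
python3 -c "
from h import *
need([.5148+.12*.2114,.0723-.12*.9774,.0987]);knob('7.png')"
```

```text
pos [ 0.54325614 -0.04619419  0.09639778] yaw err deg 0.11365986350882684 tilt [ 3.e-04 -7.e-04 -1.e+00] shift cm [-0.28 -0.18 -0.23] F [ 0.7 -0.   0.1] 0.0309570461345089
side 29 uv (np.float64(260.7), np.float64(249.9)) p [ 0.5402 -0.0452  0.1161] bench rel holes mid mm [  -0.6 -119.9   74.1]
top no dot 0
```

The knob has dropped to 116 mm (fully home) at the green hole. I'll open and withdraw.

>>> {"name": "step_arm", "arguments": {"rows": [[[0, 0, 0, 0, -0.1, 0, 4.0], [0, 0, 0, 0, 0, 0, 6.0], [0, 0, 0, 0, 0, 0, 6.0], [0, 0, 0, 0, 0, 0, 6.0], [0, 0, 0, 0, 0, -0.5, 6.0]]]}}

```text
time: 8.25
position: [0.5424, -0.0446, 0.1007]
orientation: [-0.0, 0.994, 0.108, -0.001]
wrist_force: [0.5, 0.3, -0.1]
width: 0.06
gripper_force: 0.0
```

>>> {"name": "step_arm", "arguments": {"rows": [[[0, 0, 0, 0, 0, -1.5, 6.0], [0, 0, 0, 0, 0, -2.5, 6.0], [0, 0, 0, 0, 0, -2.5, 6.0], [0, 0, 0, 0, 0, -2.0, 6.0], [0, 0, 0, 0, 0, 0, 6.0]]]}}

```text
time: 8.67
position: [0.5452, -0.0445, 0.1912]
orientation: [0.001, 0.994, 0.108, 0.003]
wrist_force: [1.2, -0.1, -0.8]
width: 0.06
gripper_force: 0.0
```

```bash
python3 -c "
from h import *
need([.5148+.12*.2114,.0723-.12*.9774,.0987]);knob('8.png')"
```

```text
pos [ 0.54521169 -0.04445505  0.1911968 ] yaw err deg 0.15634771432575836 tilt [ 6.6e-03 -8.0e-04 -1.0e+00] shift cm [-0.56 -0.08  9.25] F [ 1.2 -0.1 -0.8] 0.05999467978607657
side 49 uv (np.float64(261.0), np.float64(249.9)) p [ 0.5402 -0.0451  0.1159] bench rel holes mid mm [  -0.  -120.4   73.9]
top no dot 0
```

View pics/side8.png

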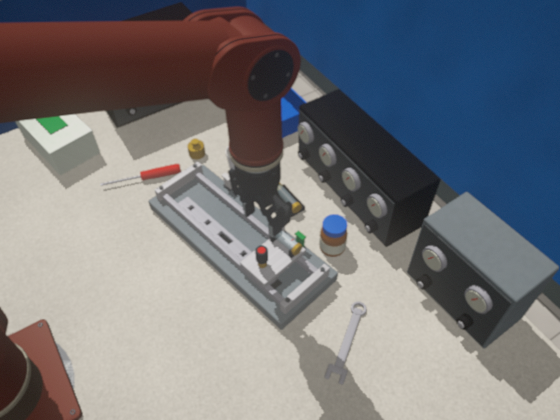

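The carriage stands at the green flag with the knob at (261,250), its top 116 mm up. The gripper is clear and the bystanders are in place, so I'll hand in.

```bash
python3 -c "
from rig import hand_in
print(hand_in())"
```

```text
the job is handed in; nothing more can be done
None
```

The carriage is at the green-flag station with its plunger pin down in the hole (knob top measured at 116 mm, its home height); the gripper is clear, the bystanders look unmoved in the last picture, and I handed the job in at about 9 s, though no verdict came back.

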